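# Set a packer block against the flip stop

## Task

Get the packer (the largest wooden block beside the crosscut fence) ready for a crosscut on the sliding table: with a fingertip, tip the fence's flip stop over so that it hangs fully down in front of the fence, and push the packer along the table until one long side lies flush against the fence and one end is against the flip stop. Only push: do not lift or tip up the packer, and leave the other things lying about where they are.

Things in the scene. Friction and masses are not known exactly. Their poses are not given: they have to be found in the camera images.
- crosscut_fence: Aluminium fence fixed across the sliding table, 45 mm high. Origin: on the table, z = 0, under its centre line at the flip stop. x: along it, away from the robot (it runs from -82 to +262 mm); y: to the left. Working face at y = -15 mm, packer on that side; back at +15, with a foot and knob at x 40 to 110, y to 69, 35 high. Hinge block of the stop on top: x within 30 mm of 0, 82 high.
- flip_stop (a joint): Hinge of the flip stop (rad), axis along the fence at fence y = 0, z = 72 mm. 0: down, hanging in front of the working face; 2.6: parked, swung up and a little past upright towards the fence's back, at its limit. It turns freely, 120 g, and falls by its own weight: above about 2.4 back to 2.6, below about 2.25 down to 0.
- stop_foot (a point): Centre of the steel foot (12 x 18 x 36 mm) at the end of the flip stop's arm. Down: the foot covers fence y -38 to -56 mm, z 7 to 43 mm; its face towards the packer is at fence x = +6 mm. Parked (2.6): arm and foot stand up above the fence, top at z about 160 mm; the rearmost corner, where a vertical finger pushing from behind meets it, is at fence y 33 mm, z 126 mm.
- packer: The largest wooden block near the fence, 120 mm long, 70 wide, 30 high, about 0.12 kg, lying flat on the table to the right of the fence. Origin at the centre of its underside; y along its 120 mm length, x along its 70 mm width, z up. Seated, its centre is at x = 66 mm, y = -50 mm in the fence's frame.
- small_offcut: Bystander: small wooden offcut, 46 x 58 x 19 mm, between the robot and the packer; origin at the centre of its underside.
- square_offcut: Bystander: flat, nearly square wooden offcut, 70 x 80 x 22 mm, at the right; origin at the centre of its underside.
- pliers: Bystander: pliers lying flat, 46 x 108 x 12 mm; origin at the centre of the underside.
- screw_pot: Bystander: round open tin of screws, 68 mm across, 52 mm high, at the right; origin at the centre of its underside.
- tape_measure: Bystander: tape measure standing on edge, 37 x 89 x 66 mm, at the left beyond the fence's back; origin at the centre of its underside.
- brass_bar: Bystander: brass setup bar, 18 x 76 x 18 mm, farther off on the iron top; origin at the centre of its underside.
- spanner: Bystander: flat steel spanner, 52 x 211 x 8 mm, farther off on the iron top; origin at the centre of its underside.
Not all that is in view belongs to the job. Of the things shaped like the packer, the wooden one is meant.

How it is judged:
At the end, for the whole second after the job is handed in: The flip stop is down (within 0.06 rad); the packer lies flat and still, its long side parallel to the fence within 0.045 rad (2.6 degrees), its side within 3.5 mm of the fence's face and its end within 3.5 mm of the flip stop's face (value of joint flip_stop below 0.06 rad and y of packer in the frame of crosscut_fence between -0.0535 and -0.046 m and x of packer in the frame of crosscut_fence between 0.062 and 0.0695 m and angle between the y axis of packer and the x axis of crosscut_fence, either way round below 0.045 rad and height (world z) of packer below 0.005 m and angle between packer's own z axis and vertical below 0.05 rad and linear speed of packer below 0.01 m/s); the robot touches nothing.
It fails at once if the packer is lifted or tipped up (height (world z) of packer above 0.012 m or angle between packer's own z axis and vertical above 0.25 rad).
It fails at once if one of the other things is moved by more than 15 mm (distance of any of small_offcut, square_offcut, pliers, screw_pot, tape_measure, brass_bar, spanner from where it was at the start of the episode above 0.015 m).
It also fails if it takes over 59 s, if anything falls off the work surface, if the arm or the gripper's body presses on something with over 40 N, if the wrist force passes 120 N, or if a joint passes its speed limit or range.

## Robot

A 6-joint arm with a two-finger parallel gripper is mounted at the origin on a cart in front of the work surface, level with it; the furniture and walls round the work are solid. World frame = base frame: x ahead of the robot, y to its left, z up, the work surface at z = 0. Lengths are in m, angles in rad, forces in N, time in s.
With the tool pointing down it reaches from about 0.375 to 0.9 m from the base axis. Payload 3.1 kg.
Tool frame: the origin (TCP) lies at the very end of the fingers, on their centre line; the grasp point (between the pads) lies 19 mm behind it; z points along the fingers, y is the direction in which the jaws open and shut (so a half turn about z gives the same grasp; the last joint's range is limited). The gripper opens to 87 mm and grips with 3 to 60 N. Pads are 19 mm wide; open, the fingers measure 117 mm over their backs; the gripper's body (75 mm by 190 mm) begins 51 mm behind the grasp point.
Start: joints at [-1.385, 0.527, 1.433, -0, 1.181, -0.178], TCP at [0.223, -0.584, 0.223] pointing down, gripper open.
Joint ranges: [-3.08, 3.08], [-0.75, 2.2], [0.22, 2.44], [-1.43, 4.57], [0, 2.65], [-2.85, 2.85]. Speed limits (rad/s): [2.79, 2.79, 3.14, 3.14, 3.14, 3.14].

## Interface

Orientations are given as a unit quaternion [x, y, z, w].
In Python, from rig import robot gives the robot as it stands. The module is installed in compiled form; this text tells all that it offers.
- The arm moves only by the tool carry_out, never from a script. Its argument "series" is a list of rows, each a list of 7 numbers: the shift along the tool's x, y, z in mm, then the turn, a rotation vector about the tool's x, y, z in degrees, then the gripper command: -1 is shut, 1 is fully open, values between are in proportion. In form: [[tx, ty, tz, rx, ry, rz, claw], ...]. A call has 1 to 8 rows; each row is the pose to reach, as a shift and turn from the pose measured when the call began, along the tool's axes at that moment; what a row does not reach only later rows make up. A row lasts 1/8 s, in which the tool goes at most 62.5 mm and 10.7 degrees, less where a joint would pass 70% of its speed; a pose out of reach is approached as far as the arm can. A call with a gripper value outside its range is refused whole. The fingers move at their own pace and stop on an object; "force" is the grip in N (left out, the last holds). Time passes only in rows, so rows that repeat a pose let the fingers close. It gives the time, the measured TCP pose, the force and the opening at its end, in the units of the state.
- robot.get_obs(): the state, without advancing time (a new reading comes with each control period).
- robot.camera(name): name is "side" or "top"; returns a dict with "pixels" (384x512x3 uint8, red, green, blue), "fx", "fy", "cx", "cy" (pixels), "position" and "attitude" of the camera in the world. Camera axes: x right, y down, z forward; pixel columns grow to the right and rows downward; lengths in m; the calibration is good to about 2 mm. A picture is of the moment at which its call begins. There is no depth.
- robot.hand_in(): hands the job in, once; it reports no verdict.
The state is a dict: "time": time; "q": joint angles; "joint_velocities": joint speeds; "joint_torque": joint torques, N m; "position": TCP position; "tool_rot": TCP orientation; "ft_force": force on the tool from outside, world axes, zero at the start; "moment": the same for the moment, N m; "grip_width": finger opening in m.
Only numpy, scipy, OpenCV 4.12 (cv2) and the standard library are available. Lean on these libraries where they do the work, as an engineer would, in place of code of your own. Each camera call takes 0.05 s, during which the arm holds its last target.

## Working session

There is one attempt and no reset: what is moved stays moved. The work goes in short steps, Python scripts to look and compute and a tool call to move; the robot and the scene stay as the last step left them, time stands still between calls to the robot, and variables do not carry over. Pictures are saved under pics/ and viewed, and the job is handed in when it is done.

Besides the shell and the picture viewer there is one more tool, called after "Emit:" by a JSON object that holds its "fn" and its "kwargs", one argument or row to a line. carry_out: Moves the arm, as the interface text tells. Its arguments: {"type":"object","properties":{"series":{"type":"array"},"force":{"type":"number"}},"required":["series"]}

```bash
mkdir -p pics; python3 - <<'E'
from rig import robot
import cv2
o=robot.get_obs()
for k in o: print(k,o[k])
for n in("top","side"):
    c=robot.camera(n); print(n,{k:c[k] for k in c if k!="pixels"})
    cv2.imwrite(f"pics/{n}0.png",c["pixels"][:,:,::-1])
E
```

```text
time 0.0
q [-1.38449752e+00  5.28447621e-01  1.43391723e+00  1.67888336e-06
  1.18137960e+00 -1.78499527e-01]
joint_velocities [ 0.00078913  0.00124347  0.00138056  0.0007101  -0.00113178 -0.0015028 ]
joint_torque [ 1.57083291e-04 -4.40043247e+01 -1.76588291e+01  6.32371707e-02
  5.81593614e-02 -1.61073958e-04]
position [ 0.22286529 -0.5831266   0.22157828]
tool_rot [ 9.83410829e-01  1.81389040e-01 -3.41936022e-06 -1.07589346e-03]
ft_force [-0.00418696  0.50904321  0.00193678]
moment [-0.00399711 -0.01748295 -0.01349795]
grip_width 0.0868595212863285
top {'fx': 493.0496636865738, 'fy': 493.0496636865738, 'cx': 258.93241039502914, 'cy': 198.8959597721987, 'position': array([ 0.40323959, -0.04944705,  1.53666617]), 'attitude': array([ 0.70971204, -0.70009311,  0.02981053, -0.07273092])}
side {'fx': 391.8001756547254, 'fy': 391.8001756547254, 'cx': 260.68411680409235, 'cy': 194.02413036917613, 'position': array([ 0.6258489 , -1.10075392,  0.94692203]), 'attitude': array([ 0.89416484,  0.00113118, -0.00500919, -0.44770845])}
```

View pics/top0.png

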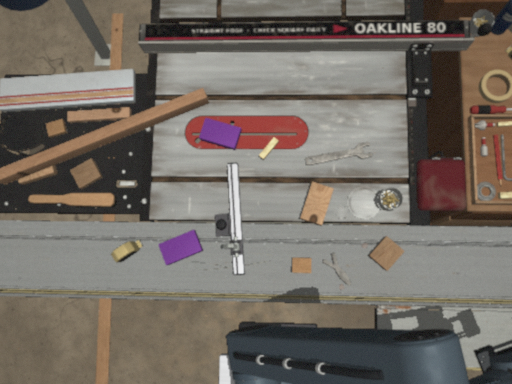

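View pics/side0.png

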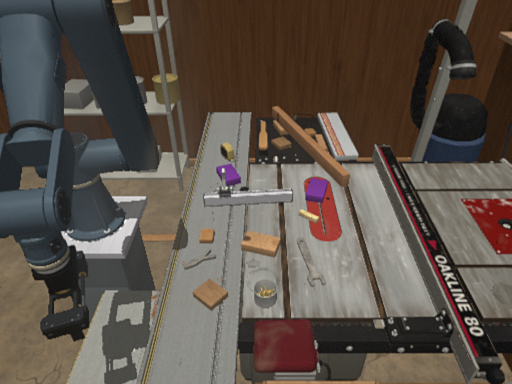

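The top view shows the fence at about (236,220), the wooden packer at (317,202), the small offcut at (301,265), the pliers at (336,268), the square offcut at (386,253) and the pot at (388,199). The purple blocks are decoys. I'll enlarge the area next.

```bash
cat > h.py <<'E'
import numpy as np, cv2
from scipy.spatial.transform import Rotation as R
def ray(c,uv,z):
    d=R.from_quat(c["attitude"]).apply([(uv[0]-c["cx"])/c["fx"],(uv[1]-c["cy"])/c["fy"],1])
    p=c["position"]; return p+d*(z-p[2])/d[2]
def proj(c,P):
    q=R.from_quat(c["attitude"]).inv().apply(np.array(P)-c["position"])
    return np.array([c["cx"]+c["fx"]*q[0]/q[2],c["cy"]+c["fy"]*q[1]/q[2]])
def crop(c,x0,y0,w,h,s,fn):
    im=c["pixels"][y0:y0+h,x0:x0+w,::-1]
    cv2.imwrite(fn,cv2.resize(im,None,fx=s,fy=s,interpolation=cv2.INTER_CUBIC))
E
python3 - <<'E'
from rig import robot
from h import *
t=robot.camera("top"); s=robot.camera("side")
crop(t,200,150,150,140,4,"pics/t1.png"); crop(s,180,160,130,110,6,"pics/s1.png")
E
```

```text
(no output)
```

View pics/t1.png

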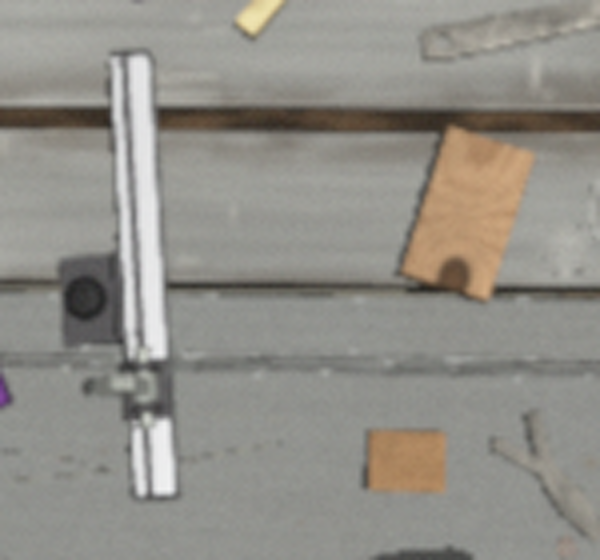

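View pics/s1.png

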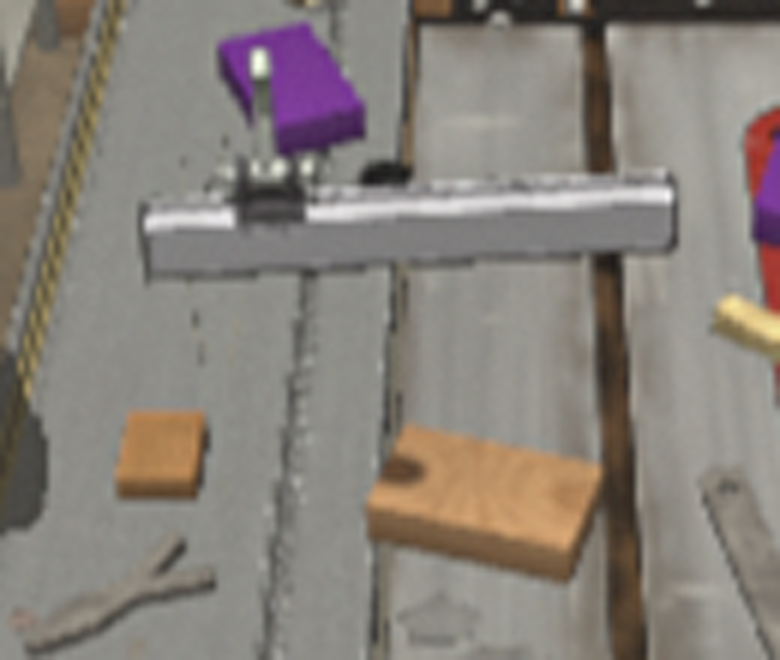

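```bash
cat >> h.py <<'E'
def uc(x,y,s,x0,y0): return ((x+.5)/s-.5+x0,(y+.5)/s-.5+y0)
E
python3 - <<'E'
from rig import robot
from h import *
t=robot.camera("top"); s=robot.camera("side")
np.set_printoptions(precision=4,suppress=True)
for n,p in dict(FL=(112,52),FR=(152,53),NL=(134,497),NR=(178,495)).items():
    print("fence top",n,ray(t,uc(*p,4,200,150),.045))
for n,p in dict(NB=(148,280),FB=(674,248)).items():
    print("side bottom",n,ray(s,uc(*p,6,180,160),0))
for n,p in dict(NT=(148,235),FT=(672,207)).items():
    print("side top",n,ray(s,uc(*p,6,180,160),.045))
print("hinge block",[ray(t,uc(*p,4,200,150),.082) for p in [(120,362),(172,362),(124,418),(172,416)]])
hsv=cv2.cvtColor(t["pixels"],cv2.COLOR_RGB2HSV)
m=cv2.inRange(hsv,(5,70,60),(20,255,255))
cs,_=cv2.findContours(m,cv2.RETR_EXTERNAL,cv2.CHAIN_APPROX_NONE)
for c in cs:
    if cv2.contourArea(c)<100: continue
    r=cv2.minAreaRect(c)
    if 280<r[0][0]<410 and 180<r[0][1]<290:
        print(r); b=cv2.boxPoints(r)
        z=.03 if r[0][0]<330 and r[0][1]<230 else .02
        print(np.array([ray(t,q,z) for q in b]))
hs=cv2.cvtColor(s["pixels"],cv2.COLOR_RGB2HSV)
for n,p in dict(a=(405,425),b=(603,465),c=(570,552),d=(370,510)).items(): print("packer side top",ray(s,uc(*p,6,180,160),.03))
for n,p in dict(c=(568,580),d=(372,535)).items(): print("packer side bottom",ray(s,uc(*p,6,180,160),.0))
print("packer top view",[ray(t,uc(*p,4,200,150),.03) for p in [(449,126),(534,152),(489,300),(403,274)]])
E
```

```text
fence top FL [0.734 0.143 0.045]
fence top FR [0.7334 0.1117 0.045 ]
fence top NL [0.3925 0.117  0.045 ]
fence top NR [0.3946 0.0839 0.045 ]
side bottom NB [0.3916 0.0865 0.    ]
side bottom FB [0.7334 0.119  0.    ]
side top NT [0.3972 0.0756 0.045 ]
side top FT [0.7294 0.1038 0.045 ]
hinge block [array([0.4914, 0.1259, 0.082 ]), array([0.4919, 0.0872, 0.082 ]), array([0.4502, 0.1218, 0.082 ]), array([0.4522, 0.0863, 0.082 ])]
((301.0, 265.0), (14.0, 18.0), 90.0)
[[ 0.4435 -0.0593  0.02  ]
 [ 0.4443 -0.1139  0.02  ]
 [ 0.4022 -0.114   0.02  ]
 [ 0.4012 -0.0596  0.02  ]]
((386.07586669921875, 252.78964233398438), (23.91710090637207, 26.65760040283203), 41.6335334777832)
[[ 0.4568 -0.2893  0.02  ]
 [ 0.5178 -0.3433  0.02  ]
 [ 0.4706 -0.3956  0.02  ]
 [ 0.4102 -0.3418  0.02  ]]
((323.42529296875, 193.38746643066406), (36.50709533691406, 66.7812728881836), 40.48601150512695)
[[ 0.599  -0.0452  0.03  ]
 [ 0.7594 -0.1782  0.03  ]
 [ 0.6852 -0.2627  0.03  ]
 [ 0.5271 -0.1303  0.03  ]]
packer side top [ 0.5647 -0.0863  0.03  ]
packer side top [ 0.6782 -0.1203  0.03  ]
packer side top [ 0.658  -0.1891  0.03  ]
packer side top [ 0.5476 -0.1564  0.03  ]
packer side bottom [ 0.6575 -0.1809  0.    ]
packer side bottom [ 0.5471 -0.1457  0.    ]
packer top view [array([ 0.6802, -0.1185,  0.03  ]), array([ 0.6603, -0.1837,  0.03  ]), array([ 0.5457, -0.1492,  0.03  ]), array([ 0.5648, -0.0838,  0.03  ])]
```

```bash
cat >> h.py <<'E'
FO=np.array([.473,.1075]); FY=.082
def f2w(x,y):
    c,s=np.cos(FY),np.sin(FY); return FO+[c*x-s*y,s*x+c*y]
def w2f(p):
    c,s=np.cos(FY),np.sin(FY); d=np.array(p[:2])-FO; return np.array([c*d[0]+s*d[1],-s*d[0]+c*d[1]])
def goto(o,fx,fy,z,yaw):
    "shift & turn in tool frame for TCP at fence (fx,fy), tool x at fence-yaw"
    T=R.from_quat(o["tool_rot"]); P=np.r_[f2w(fx,fy),z]
    a=yaw+FY; G=R.from_matrix(np.array([[np.cos(a),np.sin(a),0],[np.sin(a),-np.cos(a),0],[0,0,-1]]).T)
    return np.round(np.r_[T.inv().apply(P-o["position"])*1000,np.degrees((T.inv()*G).as_rotvec())],1)
def st(o):
    X=R.from_quat(o["tool_rot"]).apply([1,0,0])
    return "t %.2f fence %s z %.4f yaw %.3f F %s w %.4f q %s"%(o["time"],np.round(w2f(o["position"])*1000,1),o["position"][2],np.arctan2(X[1],X[0])-FY,np.round(o["ft_force"],1),o["grip_width"],np.round(o["q"],2))
E
python3 - <<'E'
from rig import robot
from h import *
o=robot.get_obs(); print(st(o))
print(goto(o,0.0,-.15,.22,np.pi/2)); print(goto(o,0.0,.075,.22,np.pi/2))
E
```

```text
t 0.30 fence [-305.8 -668.3] z 0.2222 yaw 0.283 F [-0.1  0.2 -0.7] w 0.0870 q [-1.38  0.53  1.43 -0.    1.18 -0.18]
[ 438.3 -412.4    2.6   -0.    -0.   -73.8]
[ 501.1 -628.4    2.7   -0.    -0.   -73.8]
```

Emit:
{"fn": "carry_out", "kwargs": {
  "series": [
    [438,-412,-8,0,0,-74,-1],
    [438,-412,-8,0,0,-74,-1],
    [438,-412,-8,0,0,-74,-1],
    [438,-412,-8,0,0,-74,-1],
    [438,-412,-8,0,0,-74,-1],
    [438,-412,-8,0,0,-74,-1],
    [438,-412,-8,0,0,-74,-1],
    [438,-412,-8,0,0,-74,-1]
  ],
  "force": 20
}}

```text
time: 1.3
position: [0.4417, -0.1322, 0.2295]
tool_rot: [0.676, 0.737, 0.0, 0.0]
ft_force: [0.8, -2.0, 0.4]
grip_width: 0.0153
```

```bash
python3 - <<'E'
from rig import robot
from h import *
o=robot.get_obs(); print(st(o))
print(goto(o,0.0,.075,.22,np.pi/2))
E
```

```text
t 1.30 fence [ -50.8 -236.3] z 0.2295 yaw 1.575 F [ 0.8 -2.   0.4] w 0.0153 q [-0.53  0.3   1.82  0.    1.02 -0.62]
[ 3.111e+02  5.210e+01  9.600e+00  0.000e+00 -0.000e+00  2.000e-01]
```

Emit:
{"fn": "carry_out", "kwargs": {
  "series": [
    [311,52,0,0,0,0,-1],
    [311,52,0,0,0,0,-1],
    [311,52,0,0,0,0,-1],
    [311,52,0,0,0,0,-1],
    [311,52,0,0,0,0,-1],
    [311,52,0,0,0,0,-1],
    [311,52,0,0,0,0,-1]
  ]
}}

```text
time: 2.17
position: [0.4665, 0.1822, 0.2295]
tool_rot: [0.675, 0.737, -0.0, 0.0]
ft_force: [0.3, 0.0, 0.3]
grip_width: 0.0003
```

```bash
python3 - <<'E'
from rig import robot
from h import *
o=robot.get_obs(); print(st(o))
print(goto(o,0.0,.075,.112,np.pi/2))
print(goto(o,0.0,.01,.112,np.pi/2))
t=robot.camera("top"); s=robot.camera("side")
crop(t,180,150,170,140,4,"pics/t2.png"); crop(s,180,120,130,110,6,"pics/s2.png")
E
```

```text
t 2.17 fence [-0.4 75. ] z 0.2295 yaw 1.577 F [0.3 0.  0.3] w 0.0003 q [ 0.15  0.35  1.73 -0.    1.06  0.06]
[1.000e-01 3.000e-01 1.175e+02 0.000e+00 0.000e+00 3.000e-01]
[-64.9  -0.  117.5   0.    0.    0.3]
```

View pics/s2.png

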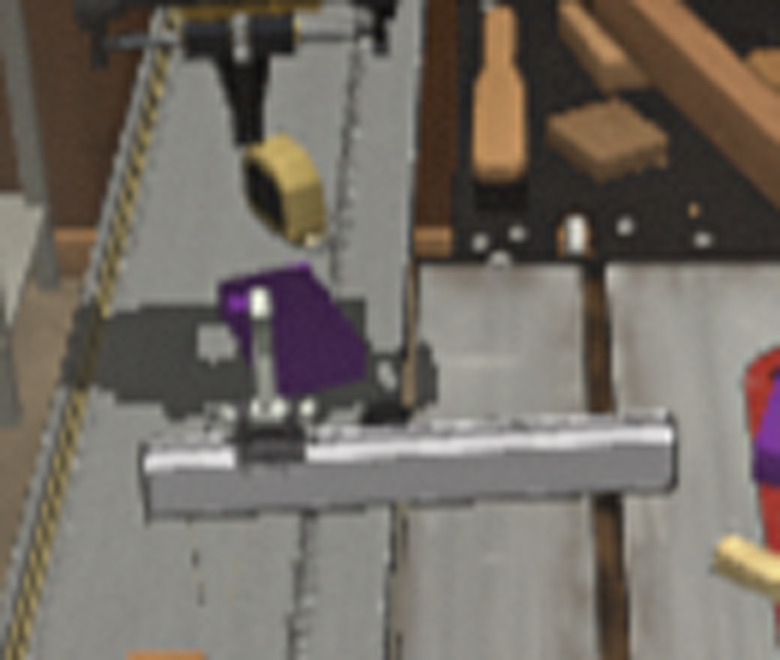

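The side view shows the finger tip at crop (247,140), behind and above the parked foot at (260,300). Next I descend, then push towards the front.

Emit:
{"fn": "carry_out", "kwargs": {
  "series": [
    [0,0,60,0,0,0,-1],
    [0,0,115,0,0,0,-1],
    [0,0,115,0,0,0,-1],
    [-20,0,115,0,0,0,-1],
    [-34,0,115,0,0,0,-1],
    [-44,0,115,0,0,0,-1],
    [-54,0,115,0,0,0,-1],
    [-60,0,115,0,0,0,-1]
  ]
}}

```text
time: 3.28
position: [0.472, 0.1204, 0.115]
tool_rot: [0.677, 0.736, 0.0, 0.001]
ft_force: [-1.1, -0.4, -0.3]
grip_width: 0.0003
```

```bash
python3 - <<'E'
from rig import robot
from h import *
o=robot.get_obs(); print(st(o))
s=robot.camera("side")
crop(s,180,120,130,110,6,"pics/s3.png")
E
```

```text
t 3.27 fence [ 0.1 13. ] z 0.1150 yaw 1.573 F [-1.1 -0.4 -0.3] w 0.0003 q [ 0.02  0.52  1.88 -0.    0.75 -0.06]
```

View pics/s3.png

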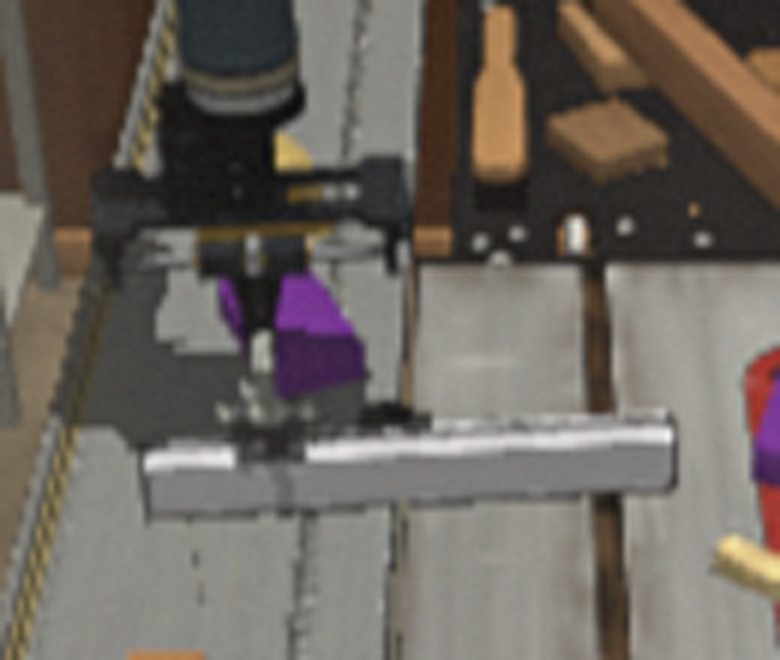

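The foot, at (262,350), is being pushed upright and starting over. I'll push further, then retreat upward.

Emit:
{"fn": "carry_out", "kwargs": {
  "series": [
    [-8,0,0,0,0,0,-1],
    [-16,0,0,0,0,0,-1],
    [-20,0,0,0,0,0,-1],
    [-20,0,0,0,0,0,-1],
    [0,0,0,0,0,0,-1],
    [0,0,-60,0,0,0,-1],
    [0,0,-110,0,0,0,-1],
    [0,0,-110,0,0,0,-1]
  ]
}}

```text
time: 4.32
position: [0.4747, 0.1207, 0.2285]
tool_rot: [0.676, 0.736, 0.003, 0.004]
ft_force: [1.0, 0.2, -0.5]
grip_width: 0.0004
```

```bash
python3 - <<'E'
from rig import robot
from h import *
s=robot.camera("side")
o=robot.get_obs(); print(st(o))
crop(s,180,120,130,110,6,"pics/s4.png")
print(goto(o,.119,-.345,.225,np.pi/2))
E
```

```text
t 4.38 fence [ 0.9 13. ] z 0.2264 yaw 1.574 F [ 0.2 -0.2 -0.1] w 0.0007 q [ 0.02  0.34  1.77 -0.    1.03 -0.06]
[-3.583e+02  1.171e+02  2.400e+00  3.000e-01  1.000e-01  2.000e-01]
```

View pics/s4.png

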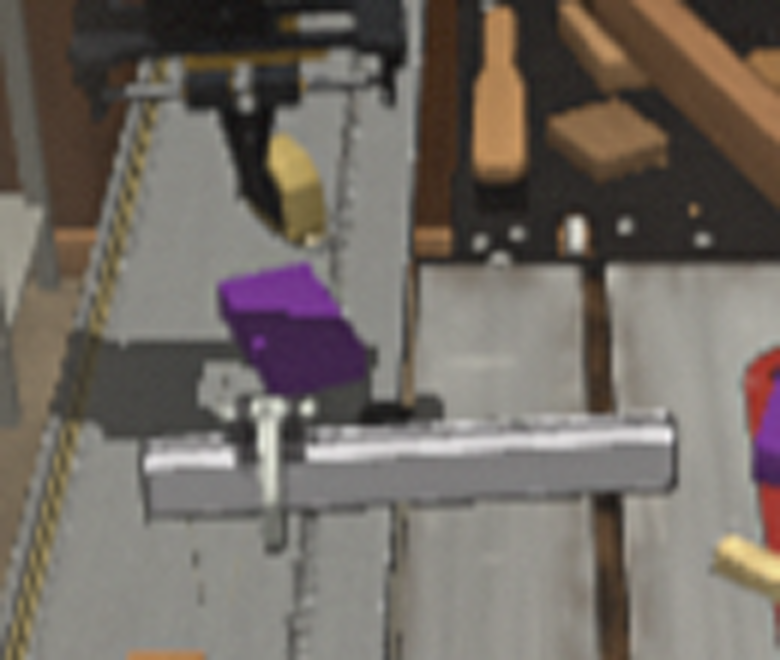

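The flip stop now hangs down, with its foot at (272,545) in front of the fence. Next I move behind the packer.

Emit:
{"fn": "carry_out", "kwargs": {
  "series": [
    [-358,117,2,0,0,0,0.38],
    [-358,117,2,0,0,0,0.38],
    [-358,117,2,0,0,0,0.38],
    [-358,117,2,0,0,0,0.38],
    [-358,117,2,0,0,0,0.38],
    [-358,117,2,0,0,0,0.38],
    [-358,117,2,0,0,0,0.38],
    [-358,117,2,0,0,0,0.38]
  ]
}}

```text
time: 5.38
position: [0.6183, -0.2256, 0.223]
tool_rot: [0.677, 0.736, 0.001, -0.0]
ft_force: [-0.7, -0.9, -0.2]
grip_width: 0.0596
```

```bash
python3 - <<'E'
from rig import robot
from h import *
o=robot.get_obs(); print(st(o))
print(goto(o,.119,-.345,.012,np.pi/2))
E
```

```text
t 5.38 fence [ 117.6 -343.8] z 0.2230 yaw 1.573 F [-0.7 -0.9 -0.2] w 0.0596 q [-0.52  0.57  1.34  0.    1.23 -0.61]
[-1.60e+00  1.20e+00  2.11e+02  1.00e-01 -1.00e-01  1.00e-01]
```

Emit:
{"fn": "carry_out", "kwargs": {
  "series": [
    [-1,1,60,0,0,0,0.38],
    [-1,1,120,0,0,0,0.38],
    [-1,1,170,0,0,0,0.38],
    [-1,1,200,0,0,0,0.38],
    [-1,1,211,0,0,0,0.38],
    [-1,1,211,0,0,0,0.38]
  ]
}}

```text
time: 6.12
position: [0.6192, -0.2246, 0.0118]
tool_rot: [0.676, 0.737, 0.001, -0.001]
ft_force: [-0.3, -0.1, 0.6]
grip_width: 0.0602
```

```bash
python3 - <<'E'
from rig import robot
from h import *
t=robot.camera("top"); s=robot.camera("side")
o=robot.get_obs(); print(st(o))
crop(s,180,160,130,110,6,"pics/s5.png")
E
```

```text
t 6.22 fence [ 119.8 -344.4] z 0.0136 yaw 1.573 F [1.1 0.4 1. ] w 0.0599 q [-0.52  0.84  1.47  0.    0.83 -0.61]
```

View pics/s5.png

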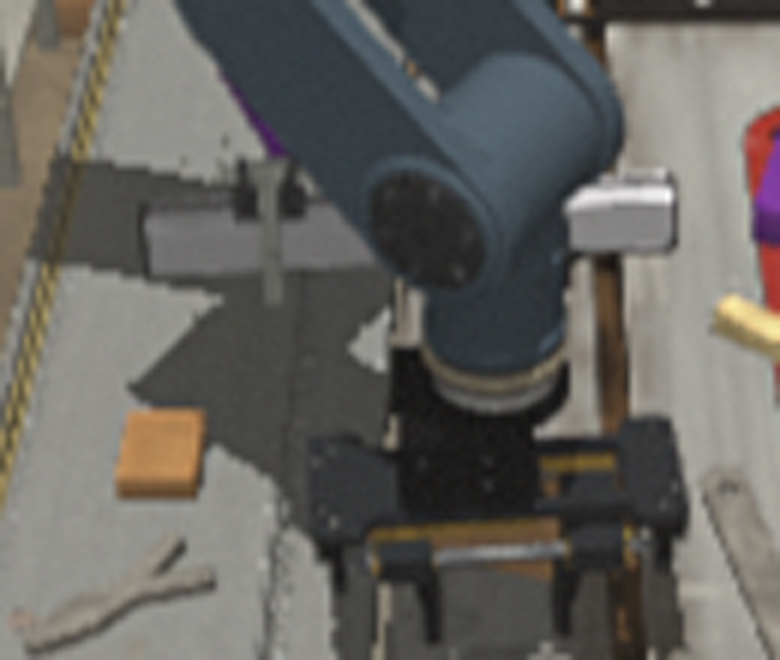

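The fingers stand on the right of the packer, with tips at about (430,640) and (565,640). Now I push steadily towards the fence.

Emit:
{"fn": "carry_out", "kwargs": {
  "series": [
    [15,0,1,0,0,0,0.38],
    [30,0,1,0,0,0,0.38],
    [45,0,1,0,0,0,0.38],
    [60,0,1,0,0,0,0.38],
    [75,0,1,0,0,0,0.38],
    [90,0,1,0,0,0,0.38],
    [105,0,1,0,0,0,0.38],
    [120,0,1,0,0,0,0.38]
  ]
}}

```text
time: 7.22
position: [0.6104, -0.1055, 0.0128]
tool_rot: [0.677, 0.736, 0.001, 0.001]
ft_force: [1.0, -1.1, 1.2]
grip_width: 0.06
```

```bash
python3 - <<'E'
from rig import robot
from h import *
t=robot.camera("top"); s=robot.camera("side")
o=robot.get_obs(); print(st(o))
crop(s,180,160,130,110,6,"pics/s6.png");crop(t,200,150,150,140,4,"pics/t6.png")
print(goto(o,.119,-.115,.012,np.pi/2))
E
```

```text
t 7.33 fence [ 118.7 -222. ] z 0.0124 yaw 1.575 F [-0.  -0.7  0.6] w 0.0600 q [-0.35  0.8   1.58  0.    0.75 -0.44]
[ 1.07e+02  7.00e-01  7.00e-01  1.00e-01 -1.00e-01  2.00e-01]
```

View pics/s6.png

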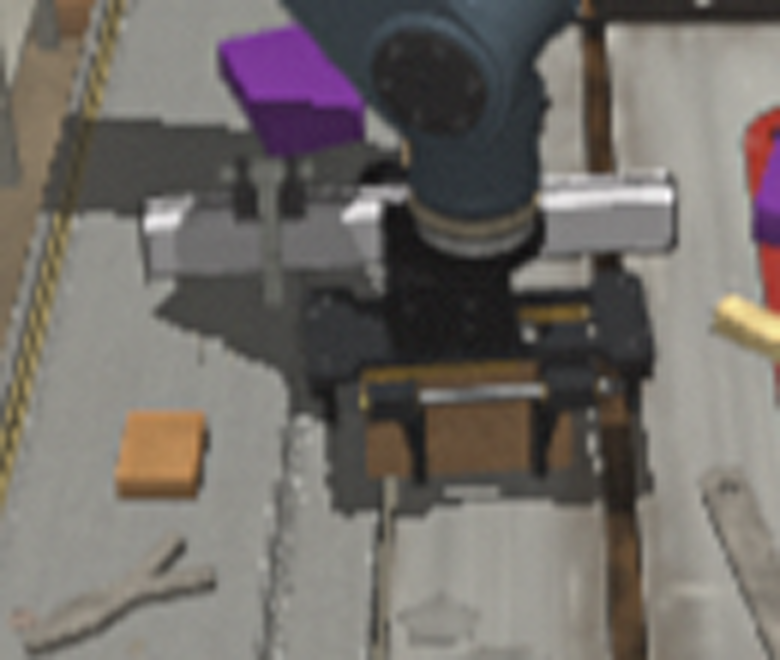

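View pics/t6.png

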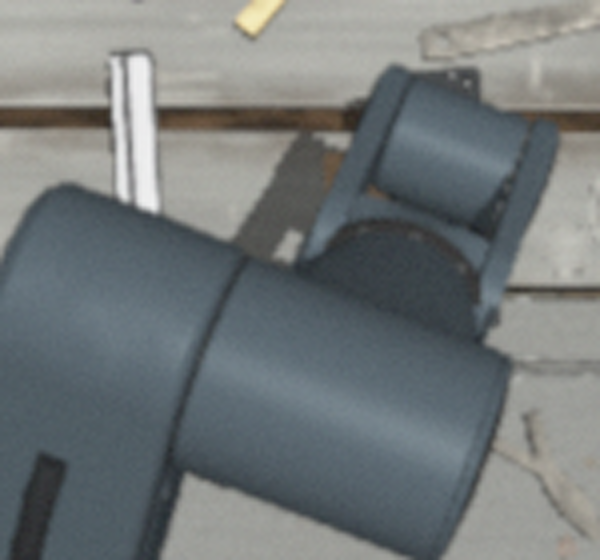

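The packer has squared up against both fingers, with its lower edge running from (365,475) to (572,470). I continue pushing.

Emit:
{"fn": "carry_out", "kwargs": {
  "series": [
    [15,0,1,0,0,0,0.38],
    [30,0,1,0,0,0,0.38],
    [45,0,1,0,0,0,0.38],
    [60,0,1,0,0,0,0.38],
    [75,0,1,0,0,0,0.38],
    [90,0,1,0,0,0,0.38],
    [105,0,1,0,0,0,0.38],
    [112,0,1,0,0,0,0.38]
  ]
}}

```text
time: 8.32
position: [0.5996, 0.0088, 0.0117]
tool_rot: [0.676, 0.737, 0.001, -0.001]
ft_force: [-0.1, -0.8, -1.2]
grip_width: 0.0603
```

```bash
python3 - <<'E'
from rig import robot
from h import *
s=robot.camera("side")
o=robot.get_obs(); print(st(o))
crop(s,180,160,130,110,6,"pics/s7.png")
E
```

```text
t 8.38 fence [ 118.  -108.3] z 0.0117 yaw 1.576 F [-0.4  0.2 -0.2] w 0.0598 q [-0.17  0.79  1.64  0.    0.72 -0.26]
```

View pics/s7.png

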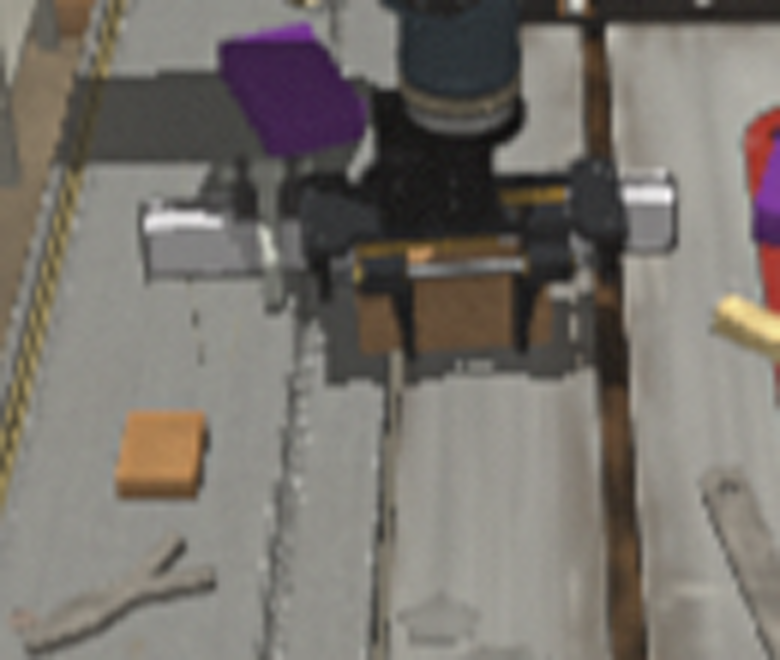

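The packer lies square and near the fence, with its lower front edge from (358,350) to (552,345). Now I push gently to contact, watching the force.

Emit:
{"fn": "carry_out", "kwargs": {
  "series": [
    [3,0,0,0,0,0,0.38],
    [6,0,0,0,0,0,0.38],
    [9,0,0,0,0,0,0.38],
    [11,0,0,0,0,0,0.38],
    [12,0,0,0,0,0,0.38],
    [12,0,0,0,0,0,0.38]
  ]
}}

```text
time: 9.12
position: [0.5985, 0.0213, 0.0118]
tool_rot: [0.676, 0.737, 0.001, -0.001]
ft_force: [-0.0, 0.5, 0.8]
grip_width: 0.0602
```

```bash
python3 - <<'E'
from rig import robot
from h import *
o=robot.get_obs(); print(st(o))
E
```

```text
t 9.12 fence [118.  -96.2] z 0.0118 yaw 1.576 F [-0.   0.5  0.8] w 0.0602 q [-0.15  0.79  1.64  0.    0.71 -0.24]
```

Emit:
{"fn": "carry_out", "kwargs": {
  "series": [
    [1,0,0,0,0,0,0.38],
    [2,0,0,0,0,0,0.38],
    [3,0,0,0,0,0,0.38],
    [3,0,0,0,0,0,0.38]
  ]
}}

```text
time: 9.62
position: [0.5983, 0.0233, 0.0118]
tool_rot: [0.676, 0.737, 0.001, -0.0]
ft_force: [-0.5, -4.4, -0.4]
grip_width: 0.0601
```

```bash
python3 - <<'E'
from rig import robot
from h import *
o=robot.get_obs(); print(st(o))
E
```

```text
t 9.62 fence [117.9 -94.2] z 0.0118 yaw 1.576 F [-0.5 -4.4 -0.4] w 0.0601 q [-0.15  0.79  1.64  0.    0.71 -0.24]
```

Emit:
{"fn": "carry_out", "kwargs": {
  "series": [
    [1,0,0,0,0,0,0.38],
    [2,0,0,0,0,0,0.38],
    [2,0,0,0,0,0,0.38]
  ]
}}

```text
time: 10.0
position: [0.5982, 0.0233, 0.0118]
tool_rot: [0.676, 0.737, 0.0, 0.001]
ft_force: [-0.2, -8.4, -0.5]
grip_width: 0.0601
```

```bash
python3 - <<'E'
from rig import robot
from h import *
o=robot.get_obs(); print(st(o))
E
```

```text
t 10.00 fence [117.9 -94.1] z 0.0118 yaw 1.576 F [-0.2 -8.4 -0.5] w 0.0601 q [-0.15  0.79  1.64 -0.    0.71 -0.23]
```

The packer is flush: the tool stalled at fence y −94.1 mm with 8 N. I back off, rise and turn to get behind the far end.

Emit:
{"fn": "carry_out", "kwargs": {
  "series": [
    [-15,0,0,0,0,0,0.38],
    [-30,0,0,0,0,0,0.38],
    [-30,0,-60,0,0,0,0.38],
    [-30,0,-110,0,0,0,-1],
    [0,50,-110,0,0,90,-1],
    [44,98,-110,0,0,90,-1],
    [44,98,-110,0,0,90,-1],
    [44,98,-110,0,0,90,-1]
  ]
}}

```text
time: 11.0
position: [0.6923, 0.0765, 0.1215]
tool_rot: [0.9, 0.436, 0.0, 0.0]
ft_force: [0.7, -0.1, -0.4]
grip_width: 0.0182
```

```bash
python3 - <<'E'
from rig import robot
from h import *
o=robot.get_obs(); print(st(o))
print(goto(o,.212,-.05,.12,0))
E
```

```text
t 11.00 fence [216.  -48.9] z 0.1215 yaw 0.821 F [ 0.7 -0.1 -0.4] w 0.0182 q [-0.05  0.73  1.32  0.    1.09  0.62]
[-3.6 -2.2  1.5  0.  -0.  47. ]
```

Emit:
{"fn": "carry_out", "kwargs": {
  "series": [
    [-3,-2,0,0,0,47,-1],
    [-3,-2,0,0,0,47,-1],
    [-3,-2,0,0,0,47,-1],
    [-3,-2,0,0,0,47,-1],
    [-3,-2,0,0,0,47,-1],
    [-3,-2,0,0,0,47,-1]
  ]
}}

```text
time: 11.75
position: [0.6888, 0.0749, 0.1213]
tool_rot: [0.999, 0.042, 0.0, -0.0]
ft_force: [0.8, -0.1, -0.4]
grip_width: 0.0005
```

```bash
python3 - <<'E'
from rig import robot
from h import *
s=robot.camera("side")
o=robot.get_obs(); print(st(o))
print(goto(o,.212,-.05,.012,0))
crop(s,180,160,130,110,6,"pics/s8.png")
E
```

```text
t 11.80 fence [212.4 -50.1] z 0.1213 yaw 0.002 F [-0.9 -0.  -0.7] w 0.0003 q [-0.05  0.73  1.33  0.    1.08  1.43]
[-4.000e-01 -1.000e-01  1.093e+02 -0.000e+00 -0.000e+00  1.000e-01]
```

View pics/s8.png

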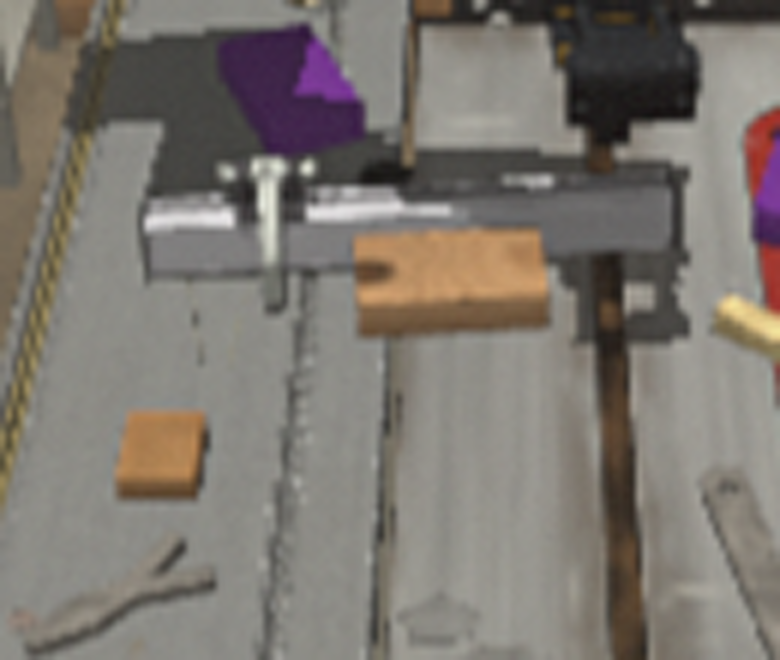

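The packer is flush with the fence, with its top from (357,235) to (545,228), and the finger is beyond the far end. I descend and push it along the fence.

Emit:
{"fn": "carry_out", "kwargs": {
  "series": [
    [0,0,60,0,0,0,-1],
    [0,0,105,0,0,0,-1],
    [0,0,109,0,0,0,-1],
    [-15,0,109,0,0,0,-1],
    [-30,0,109,0,0,0,-1],
    [-45,0,109,0,0,0,-1],
    [-60,0,109,0,0,0,-1],
    [-70,0,109,0,0,0,-1]
  ]
}}

```text
time: 12.8
position: [0.6209, 0.0689, 0.0147]
tool_rot: [0.999, 0.042, 0.003, 0.0]
ft_force: [0.7, 0.4, 1.3]
grip_width: 0.0004
```

Emit:
{"fn": "carry_out", "kwargs": {
  "series": [
    [-2,0,0,0,0,0,-1],
    [-4,0,0,0,0,0,-1],
    [-5,0,0,0,0,0,-1],
    [-5,0,0,0,0,0,-1]
  ]
}}

```text
time: 13.3
position: [0.617, 0.0684, 0.0149]
tool_rot: [0.999, 0.042, 0.004, 0.0]
ft_force: [2.2, -0.1, 1.6]
grip_width: 0.0004
```

```bash
python3 - <<'E'
from rig import robot
from h import *
o=robot.get_obs(); print(st(o))
E
```

```text
t 13.30 fence [140.3 -50.8] z 0.0149 yaw 0.002 F [ 2.2 -0.1  1.6] w 0.0004 q [-0.07  0.8   1.58  0.    0.75  1.42]
```

Emit:
{"fn": "carry_out", "kwargs": {
  "series": [
    [-1,0,1,0,0,0,-1],
    [-2,0,1,0,0,0,-1],
    [-3,0,1,0,0,0,-1],
    [-3,0,1,0,0,0,-1]
  ]
}}

```text
time: 13.8
position: [0.6147, 0.0681, 0.0139]
tool_rot: [0.999, 0.042, 0.005, 0.0]
ft_force: [3.5, -0.3, -0.6]
grip_width: 0.0002
```

```bash
python3 - <<'E'
from rig import robot
from h import *
s=robot.camera("side")
o=robot.get_obs(); print(st(o))
crop(s,180,160,130,110,6,"pics/s9.png")
E
```

```text
t 13.85 fence [138.  -50.9] z 0.0139 yaw 0.002 F [ 3.9 -0.3 -0.8] w 0.0003 q [-0.07  0.8   1.59  0.    0.74  1.42]
```

View pics/s9.png

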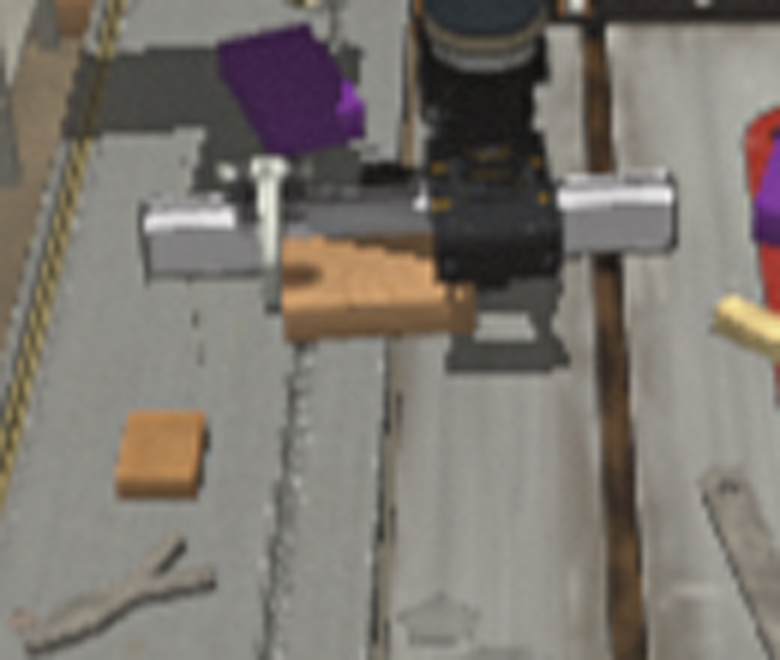

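The packer's near end, at (285,280), is almost at the stop foot. A little more is needed.

Emit:
{"fn": "carry_out", "kwargs": {
  "series": [
    [-1,0,1,0,0,0,-1],
    [-2,0,1,0,0,0,-1],
    [-3,0,1,0,0,0,-1],
    [-4,0,1,0,0,0,-1],
    [-4,0,1,0,0,0,-1]
  ]
}}

```text
time: 14.48
position: [0.6146, 0.0675, 0.0138]
tool_rot: [0.999, 0.042, 0.009, 0.001]
ft_force: [8.2, 1.0, 0.2]
grip_width: 0.0006
```

```bash
python3 - <<'E'
from rig import robot
from h import *
o=robot.get_obs(); print(st(o))
E
```

```text
t 14.47 fence [137.9 -51.4] z 0.0138 yaw 0.002 F [8.2 1.  0.2] w 0.0006 q [-0.07  0.8   1.6   0.    0.73  1.41]
```

It stalled at 8 N, so it is against the stop. I back off, rise and look.

Emit:
{"fn": "carry_out", "kwargs": {
  "series": [
    [15,0,0,0,0,0,-1],
    [30,0,0,0,0,0,-1],
    [30,0,-60,0,0,0,-1],
    [30,0,-120,0,0,0,-1],
    [60,0,-180,0,0,0,-1],
    [100,0,-200,0,0,0,-1],
    [100,0,-200,0,0,0,-1]
  ]
}}

```text
time: 15.35
position: [0.7126, 0.0758, 0.2177]
tool_rot: [0.999, 0.042, 0.01, 0.001]
ft_force: [-0.6, 0.9, -0.9]
grip_width: 0.0007
```

```bash
python3 - <<'E'
from rig import robot
from h import *
s=robot.camera("side");t=robot.camera("top")
o=robot.get_obs(); print(st(o))
crop(s,195,180,80,50,10,"pics/s10.png"); crop(t,200,170,75,110,5,"pics/t10.png")
E
```

```text
t 15.45 fence [231.6 -50.6] z 0.2136 yaw 0.002 F [ 0.1 -0.2 -1. ] w 0.0005 q [-0.05  0.65  1.21  0.    1.27  1.44]
```

View pics/s10.png

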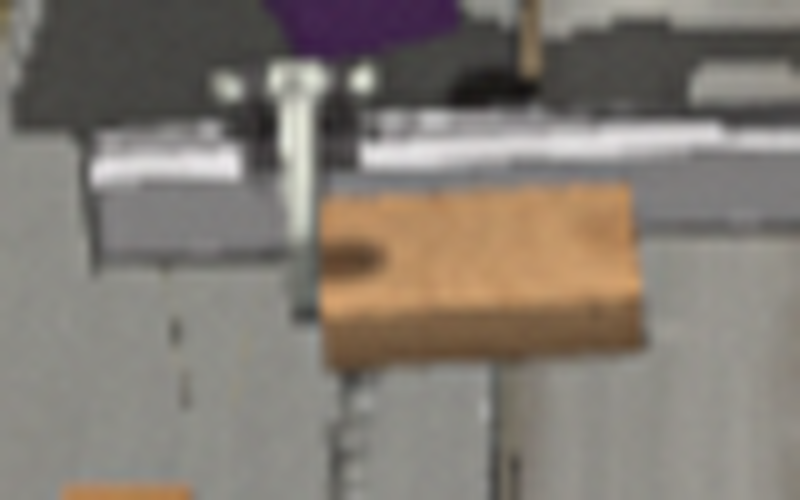

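View pics/t10.png

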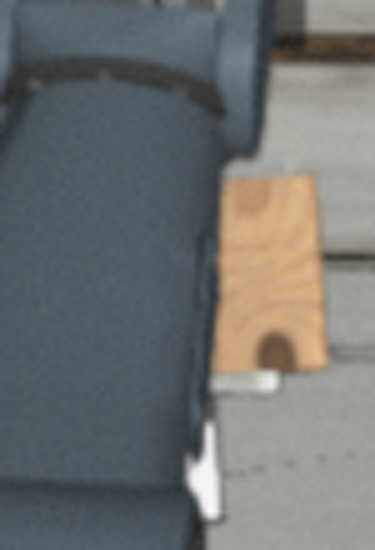

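The near end touches the foot at side crop (320,290), and the top view agrees at (245,375). I'll measure the angle and gap.

```bash
python3 - <<'E'
from rig import robot
from h import *
s=robot.camera("side")
P=[ray(s,uc(*p,10,195,180),z) for p,z in [((326,370),0),((646,347),0),((322,318),.03),((641,293),.03),((320,197),.03),((630,185),.03)]]
for a in P: print(np.round(w2f(a)*1000,1))
d=lambda a,b:np.arctan2(b[1]-a[1],b[0]-a[0])-FY
print(d(P[0],P[1]),d(P[2],P[3]),d(P[4],P[5]))
print(goto(robot.get_obs(),.066,-.125,.2,np.pi/2))
E
```

```text
[  5.4 -83.9]
[125.9 -80.7]
[  5.6 -89.8]
[124.1 -85.2]
[  5.3 -16.3]
[124.5 -18.9]
0.026861781816301708 0.038758563068148566 -0.022179734460696876
[-165.3   74.2   11.4    0.5   -0.4  -89.9]
```

By this measure the angle is zero only to within ±0.03 rad, so I give the long side a final nudge with both fingers.

Emit:
{"fn": "carry_out", "kwargs": {
  "series": [
    [-60,74,0,0,0,-30,0.38],
    [-120,74,0,0,0,-60,0.38],
    [-165,74,0,0,0,-90,0.38],
    [-165,74,0,0,0,-90,0.38],
    [-165,74,0,0,0,-90,0.38],
    [-165,74,0,0,0,-90,0.38],
    [-165,74,0,0,0,-90,0.38],
    [-165,74,0,0,0,-90,0.38]
  ]
}}

```text
time: 16.5
position: [0.5458, -0.0108, 0.2095]
tool_rot: [0.7, 0.714, 0.002, 0.001]
ft_force: [-0.0, -0.0, 0.1]
grip_width: 0.0596
```

```bash
python3 - <<'E'
from rig import robot
from h import *
o=robot.get_obs(); print(st(o))
print(goto(o,.067,-.125,.013,np.pi/2))
E
```

```text
t 16.50 fence [  62.9 -123.9] z 0.2095 yaw 1.508 F [-0.  -0.   0.1] w 0.0596 q [-0.23  0.44  1.65  0.    1.05 -0.25]
[-1.100e+00  3.600e+00  1.965e+02  2.000e-01 -1.000e-01 -3.600e+00]
```

Emit:
{"fn": "carry_out", "kwargs": {
  "series": [
    [-1,4,60,0,0,-3.6,0.38],
    [-1,4,120,0,0,-3.6,0.38],
    [-1,4,170,0,0,-3.6,0.38],
    [-1,4,196,0,0,-3.6,0.38],
    [-1,4,196,0,0,-3.6,0.38],
    [-1,4,196,0,0,-3.6,0.38]
  ]
}}

```text
time: 17.25
position: [0.5496, -0.0113, 0.0139]
tool_rot: [0.678, 0.735, 0.001, 0.0]
ft_force: [-0.2, -0.1, -0.7]
grip_width: 0.0602
```

```bash
python3 - <<'E'
from rig import robot
from h import *
o=robot.get_obs(); print(st(o))
print(goto(o,.067,-.096,.013,np.pi/2))
E
```

```text
t 17.25 fence [  66.6 -124.7] z 0.0139 yaw 1.571 F [-0.2 -0.1 -0.7] w 0.0602 q [-0.23  0.75  1.77  0.    0.62 -0.31]
[28.7  0.4  0.9  0.1 -0.1 -0. ]
```

Emit:
{"fn": "carry_out", "kwargs": {
  "series": [
    [10,0,1,0,0,0,0.38],
    [18,0,1,0,0,0,0.38],
    [24,0,1,0,0,0,0.38],
    [28,0,1,0,0,0,0.38],
    [31,0,1,0,0,0,0.38],
    [33,0,1,0,0,0,0.38],
    [33,0,1,0,0,0,0.38]
  ]
}}

```text
time: 18.12
position: [0.5474, 0.0191, 0.0132]
tool_rot: [0.677, 0.736, 0.0, 0.002]
ft_force: [-1.1, -10.0, 1.7]
grip_width: 0.0602
```

```bash
python3 - <<'E'
from rig import robot
from h import *
o=robot.get_obs(); print(st(o))
E
```

```text
t 18.12 fence [ 66.9 -94.2] z 0.0132 yaw 1.573 F [ -1.1 -10.    1.7] w 0.0602 q [-0.17  0.75  1.77 -0.    0.62 -0.25]
```

The side is flush: it stalled at fence y −94.2 mm again, with 10 N. I retreat.

Emit:
{"fn": "carry_out", "kwargs": {
  "series": [
    [-15,0,0,0,0,0,0.38],
    [-40,0,0,0,0,0,0.38],
    [-60,0,-60,0,0,0,0.38],
    [-90,0,-120,0,0,0,0.38],
    [-150,0,-180,0,0,0,0.38],
    [-210,0,-200,0,0,0,0.38],
    [-260,0,-200,0,0,0,0.38],
    [-260,0,-200,0,0,0,0.38]
  ]
}}

```text
time: 19.12
position: [0.5695, -0.2448, 0.215]
tool_rot: [0.678, 0.735, 0.0, 0.004]
ft_force: [0.8, 0.4, -0.6]
grip_width: 0.06
```

Emit:
{"fn": "carry_out", "kwargs": {
  "series": [
    [-150,0,0,0,0,0,0.38],
    [-150,0,0,0,0,0,0.38],
    [-150,0,0,0,0,0,0.38],
    [-150,0,0,0,0,0,0.38]
  ]
}}

```text
time: 19.62
position: [0.5806, -0.3961, 0.2144]
tool_rot: [0.68, 0.734, 0.001, 0.003]
ft_force: [-0.1, 0.8, -0.6]
grip_width: 0.06
```

```bash
python3 - <<'E'
from rig import robot
from h import *
s=robot.camera("side");t=robot.camera("top")
o=robot.get_obs(); print(st(o))
crop(s,195,160,80,60,10,"pics/s11.png"); crop(t,200,150,150,140,4,"pics/t11.png")
E
```

```text
t 19.73 fence [  66.3 -507.4] z 0.2147 yaw 1.568 F [ 0.5  0.4 -0.1] w 0.0597 q [-0.75  0.64  1.23  0.    1.26 -0.83]
```

View pics/s11.png

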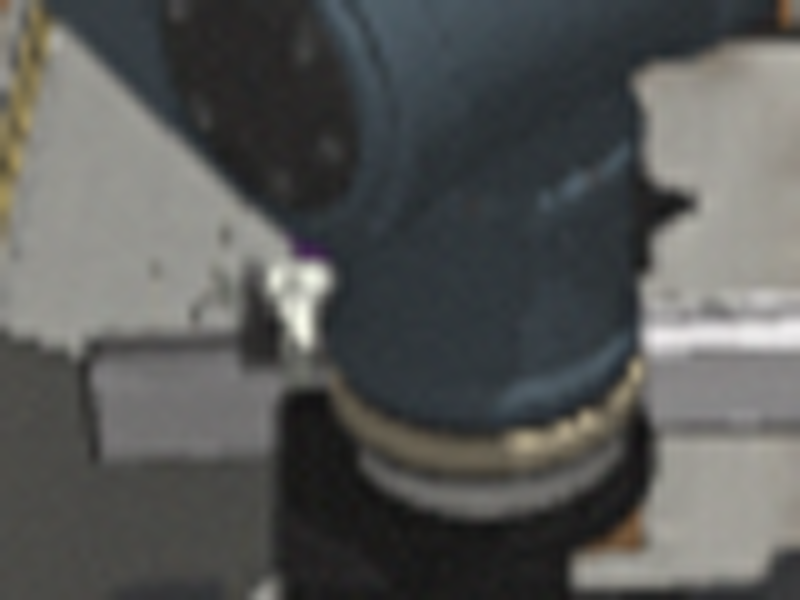

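View pics/t11.png

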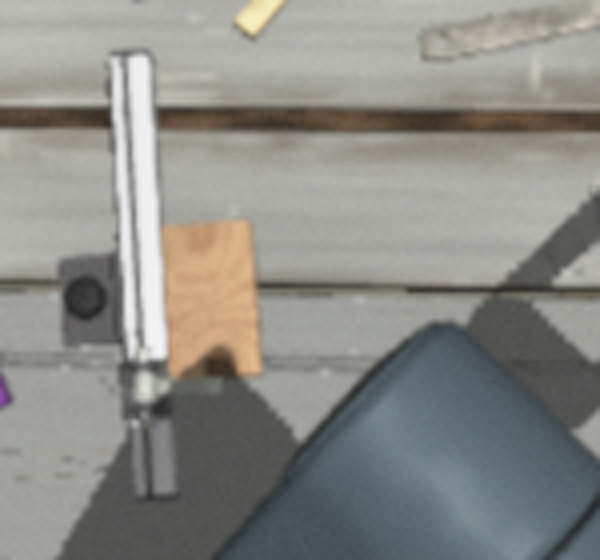

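```bash
python3 - <<'E'
from rig import robot
from h import *
t=robot.camera("top")
for p in [(163,227),(250,220),(261,375),(168,377)]: print(np.round(w2f(ray(t,uc(*p,4,200,150),.03))*1000,1))
for p in [(152,53),(178,495)]: print("fence",np.round(w2f(ray(t,uc(*p,4,200,150),.045))*1000,1))
E
```

```text
[125.3 -16.4]
[125.9 -83.9]
[  6.3 -84.6]
[  9.5 -13.4]
fence [259.8 -17.1]
fence [-80.1 -17.1]
```

```bash
python3 -c "
from rig import robot
print(robot.hand_in())"
```

```text
the job is handed in; nothing more can be done
None
```

I tipped the flip stop down with a closed fingertip pushing from behind. I then pushed the packer square against the fence with both fingers, pushed it along to the stop, and gave its long side a final nudge. The job is handed in, but no verdict is reported.

**Last checks**
- **Contact with the fence:** the tool stalled at about fence y = −94 mm at 8 N and again at 10 N. That matches the fence face plus packer width plus half a finger.
- **Contact with the stop:** the push along the fence stalled at 8 N, at fence x ≈ 138 mm. I expected 135.5 mm, a difference about the size of the camera calibration error. The packer's near end looked to be touching the foot in both views.
- **Packer position:** the final top view puts the packer's centre at about (67, −50) mm in the fence frame. The target is (66, −50).
- **Flip stop:** it was seen hanging down in front of the fence.
- **End state:** the arm ended clear of everything. I saw no bystander moved in the pictures, but I did not measure their positions again.

**Checks that disagreed**
- **Angle:** before the final nudge, the edge angles from the side view scattered from −0.02 to +0.04 rad, so they were inconclusive.
- **After the nudge:** the arm hid the packer from the side camera, so only the top view confirms the final pose.

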